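# Put a glued bead picture into the drying press

### The arm

A 6-joint arm with a two-finger parallel gripper is mounted at the origin on the work surface. World frame = base frame: x ahead of the robot, y to its left, z up, the work surface at z = 0. Lengths are in m, angles in degrees, forces in N, time in s.
With the tool pointing down it reaches from about 0.3 to 0.775 m from the base axis. Payload 14.6 kg.
Tool frame: the origin (TCP) lies midway between the tips of the shut fingers; the grasp point (between the pads) lies 19 mm behind it; z points along the fingers, y is the direction in which the jaws open and shut (so a half turn about z gives the same grasp; the last joint's range is limited). The gripper opens to 85 mm and grips with 20 to 120 N. Pads are 22 mm wide; open, the fingers measure 114 mm over their backs; the gripper's body (76 mm by 85 mm) begins 54 mm behind the grasp point. The pads swing forward as they close: fully open they stand 13 mm farther back than shut.
Start: joints at [64.481, 17.183, 87.147, -0, 75.671, -3.816], TCP at [0.203, 0.511, 0.231] pointing down, gripper open.
Joint ranges: [-173.82, 173.82], [-45.26, 126.66], [13.44, 144.39], [-59.66, 239.66], [0, 175.72], [-146.38, 146.38]. Speed limits (degrees/s): [127.2, 127.2, 147.25, 180, 180, 180].

### API

Orientations are given as a 3x3 rotation matrix whose columns are the frame's x, y, z axes.
In Python, from workcell import state, camera, camera_params, hand_in gives the robot as it stands.
- The arm moves only by the shell command python3 -m pendant 'ROWS' [FORCE]. ROWS is JSON, a list of rows, each a list of 5 numbers: the opening, from 0 (shut) to 1 (fully open), then the shift along the tool's x, y, z in mm, then the turn about the tool's z in rad. In form: [[grip, dx, dy, dz, roll], ...]. A call has 1 to 12 rows; each row shifts and turns the commanded pose from where the row before left it, along the tool's axes as they then stand; what a row does not reach is not made up. A row lasts 1/12 s, in which the tool goes at most 41.7 mm and 7.16 degrees, less where a joint would pass 70% of its speed; a pose out of reach is approached as far as the arm can. A call is refused whole if a number of a shift passes 41.7 or a number of a turn 0.125, either way. A call with a gripper value outside its range is refused whole. The fingers move at their own pace and stop on an object; FORCE is the grip in N (left out, the last holds). Time passes only in rows, so rows that do not move let the fingers close. It gives the time, the measured TCP pose, the force and the opening at its end, in the units of the state.
- state(): the state, without advancing time (a new reading comes with each control period).
- camera(name): name is "scene" or "top"; returns the picture (400x640x3 uint8, red, green, blue); there is no depth.
- camera_params(name): a dict with "fx", "fy", "cx", "cy" (pixels), "camera_from_world" (4x4, takes a point from world to camera coordinates). Camera axes: x right, y down, z forward; pixel columns grow to the right and rows downward; lengths in m; the calibration is good to about 2 mm. A picture is of the moment at which its call begins. camera_params takes no time and is no camera call.
- hand_in(): hands the job in, once; it reports no verdict.
The state is a dict: "time_s": time; "joint_positions": joint angles; "joint_vel": joint speeds; "joint_torque": joint torques, N m; "tcp_pos": TCP position; "ee_rot": TCP orientation; "ft_force": force on the tool from outside, world axes, zero at the start; "wrist_torque": the same for the moment, N m; "gripper_width": finger opening in m.
Only numpy, scipy, OpenCV 4.12 (cv2) and the standard library are available. Lean on these libraries where they do the work, as an engineer would, in place of code of your own. Each camera call takes 0.05 s, during which the arm holds its last target.

### The job

Put the freshly glued bead picture flat on the bed of the drying press, between the corner guides with its beads up, then set the steel pressing plate squarely on top of it, and finally swing the green locking bar over the plate's handle until it is fully home against its stop. Set the picture and the plate down rather than letting them drop, let go of everything, and leave the bead boxes and the red tub where they are.

Things in the scene. Friction and masses are not known exactly. Their poses are not given: they have to be found in the camera images.
- press: Drying press, fixed to the table. Plywood base board 12 mm thick, own x -60 to +60, y -90 to +150 mm; origin on the table under the bed's centre, y along the bed's length, z up. Four white L-shaped corner guides, 8 mm thick, top 42 mm above the table, round the blue bed. Between guides 102 mm of each long side is open for fingers. A 34 mm steel post at y = +115 mm carries the locking bar.
- bed (a point): Centre of the bed's surface, 12 mm above the table; axes as the press. The guides leave 62 x 138 mm (x by y): 4 mm clearance all round the panel or plate. The panel's origin belongs here, its y along the press's y (either way round).
- bar (a joint): Green locking bar's angle, rad: 0 = home on its stop, pointing to the press's -y over the bed; grows as it opens, anticlockwise from above (1.57: along the press's +x, clear of the bed), to 2.1. Starts at 1.2 to 1.8. Turns lightly (1 N at the knob), stays where left. Bar 26 mm wide, 162 mm from pivot to tip, 69 to 81 mm above the table; clears the handle of a properly loaded plate by 3 mm.
- bar_knob (a point): Middle of the upright black round knob on the bar, 140 mm from the pivot; the knob is 26 mm in diameter and 44 mm high (81 to 125 mm above the table); this point is at 103 mm. Can be pinched from above or pushed.
- bar_pivot (a point): The bar's pivot axis, at the bar's underside (69 mm above the table).
- panel: The bead picture: a white backing board with coloured beads on top, 54 x 130 mm (own x by y), 14 mm thick overall, about 0.15 kg, lying flat, beads up, on the table at the left or the right of the press; origin at the centre of its underside, z up. Can be gripped across its 54 mm width, by the long edges.
- plate: Steel pressing plate, 54 x 130 x 10 mm (own x, y, z), about 0.55 kg, with a dark wooden handle block centred on top: 22 mm wide (x), 80 mm long (y), from 10 to 40 mm above the underside. Origin at the centre of the underside, z up. Starts flat on the table, across the press from the panel. Belongs on the panel, underside 14 mm above the bed, y along the press's y (either way round).
- box_yellow: Bystander: a closed clear box of yellow beads, 79 x 114 x 34 mm, origin under its centre.
- box_red: Bystander: a closed clear box of red beads, 79 x 114 x 34 mm, origin under its centre.
- tub: Bystander: a round red tub with a white lid, 100 mm diameter, 101 mm high, origin under its centre.
Not all that is in view belongs to the job. There is more than one size of the plate; the job needs the smaller. There is more than one size of the panel; the one meant has the size given above.

How it is judged:
By the outcome, as a careful person would: the job done as asked, in the order asked, and still so for the second after the job is handed in, with the robot touching nothing.
It also fails if it takes over 72 s, if anything falls off the work surface, if the arm or the gripper's body presses on something with over 40 N, if the wrist force passes 120 N, or if a joint passes its speed limit or range.

## Working session

There is one attempt and no reset: what is moved stays moved. The work goes in short steps, Python scripts to look and compute and a shell command to move; the robot and the scene stay as the last step left them, time stands still between calls to the robot, and variables do not carry over. Pictures are saved under pics/ and viewed, and the job is handed in when it is done.

```bash
mkdir -p pics; ls
python3 - <<'E'
from workcell import state,camera,camera_params
import cv2
s=state();print(s)
for n in("scene","top"):
    cv2.imwrite(f"pics/{n}0.png",camera(n)[:,:,::-1]);p=camera_params(n);print(n,p)
E
```

```text
pics
{'time_s': 0.0, 'joint_positions': array([ 6.44825986e+01,  1.72166559e+01,  8.71822130e+01,  4.66046132e-04,
        7.56716385e+01, -3.81498782e+00]), 'joint_vel': array([ 0.01919082,  0.00094681, -0.10148206,  0.04116024, -0.10604821,
       -0.01627078]), 'joint_torque': array([ 1.93863598e-03, -5.43509209e+01, -3.61782467e+01,  2.00278151e-05,
        4.11836954e-03,  1.83173591e-05]), 'tcp_pos': array([0.20326636, 0.51078951, 0.23069736]), 'ee_rot': array([[-9.29116225e-01,  3.69787442e-01, -5.37230310e-04],
       [ 3.69787821e-01,  9.29115569e-01, -1.10715244e-03],
       [ 8.97379760e-05, -1.22733452e-03, -9.99999243e-01]]), 'ft_force': array([0.14853403, 0.06270881, 0.41643634]), 'wrist_torque': array([ 0.04394002,  0.01724478, -0.04468034]), 'gripper_width': 0.08540751328403706}
scene {'fx': 401.40884398128816, 'fy': 401.40884398128816, 'cx': 319.6793717703435, 'cy': 206.36893476777215, 'camera_from_world': array([[-0.65466645,  0.75588514, -0.0070358 ,  0.29037922],
       [ 0.50065914,  0.42660609, -0.75322485, -0.19161079],
       [-0.56634995, -0.49663357, -0.6577255 ,  1.60531077],
       [ 0.        ,  0.        ,  0.        ,  1.        ]])}
top {'fx': 511.56602726172684, 'fy': 511.56602726172684, 'cx': 318.9245283870478, 'cy': 201.18905731206783, 'camera_from_world': array([[-0.00522956, -0.99991761,  0.01172264,  0.03755754],
       [-0.98027789,  0.00281021, -0.19760405,  0.49013148],
       [ 0.19755482, -0.01252483, -0.98021182,  1.46164887],
       [ 0.        ,  0.        ,  0.        ,  1.        ]])}
```

View pics/scene0.png

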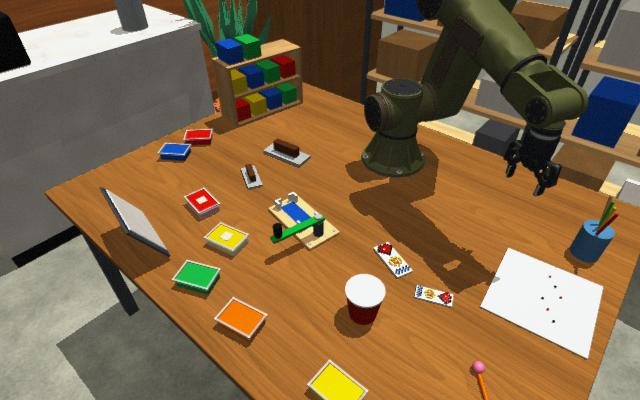

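View pics/top0.png

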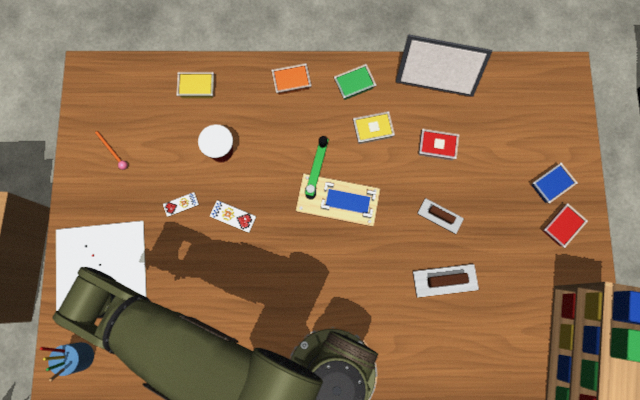

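```bash
cat > h.py <<'E'
import numpy as np,cv2
from workcell import state,camera,camera_params
def cast(n,px,z):
    p=camera_params(n);T=p["camera_from_world"];R=T[:3,:3];c=-R.T@T[:3,3]
    px=np.atleast_2d(np.float64(px));d=np.c_[(px[:,0]-p["cx"])/p["fx"],(px[:,1]-p["cy"])/p["fy"],np.ones(len(px))]@R
    return c+d*((z-c[2])/d[:,2])[:,None]
def proj(n,X):
    p=camera_params(n);T=p["camera_from_world"];q=np.atleast_2d(X)@T[:3,:3].T+T[:3,3]
    return np.c_[q[:,0]/q[:,2]*p["fx"]+p["cx"],q[:,1]/q[:,2]*p["fy"]+p["cy"]]
def crop(img,x0,y0,x1,y1,k):
    return cv2.resize(img[y0:y1,x0:x1],None,fx=k,fy=k,interpolation=cv2.INTER_CUBIC)
def rect(n,mask,z):
    "largest blob's min-area rect in world at height z: centre, long, short, yaw of the long side"
    c=max(cv2.findContours(mask.astype(np.uint8),cv2.RETR_EXTERNAL,cv2.CHAIN_APPROX_NONE)[0],key=cv2.contourArea)[:,0,:]
    w=cast(n,c,z)[:,:2]*1000
    (cx,cy),(a,b),_=r=cv2.minAreaRect(w.astype(np.float32));q=cv2.boxPoints(r)
    e=max([q[1]-q[0],q[2]-q[1]],key=np.linalg.norm)
    return np.round([cx,cy,max(a,b),min(a,b),np.degrees(np.arctan2(e[1],e[0]))%180],1),cv2.boundingRect(c)
E
python3 - <<'E'
import cv2,numpy as np
from h import crop
a=cv2.imread("pics/top0.png")
A=crop(a,160,185,260,235,7);B=crop(a,410,190,480,300,5);C=crop(a,290,130,390,230,6)
cv2.imwrite("pics/a.png",A);cv2.imwrite("pics/b.png",B);cv2.imwrite("pics/c.png",C)
E
```

```text
(no output)
```

View pics/a.png

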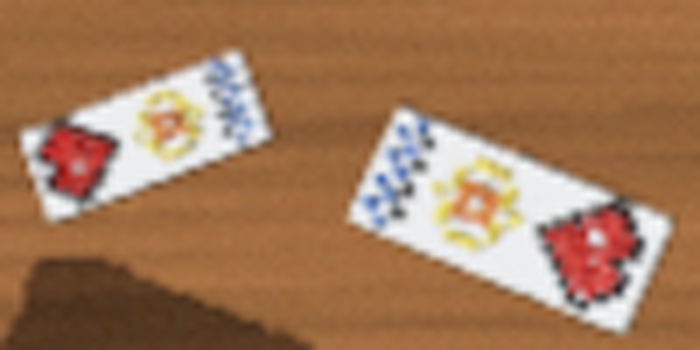

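View pics/b.png

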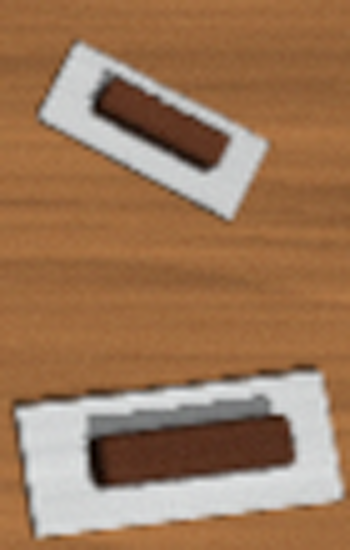

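View pics/c.png

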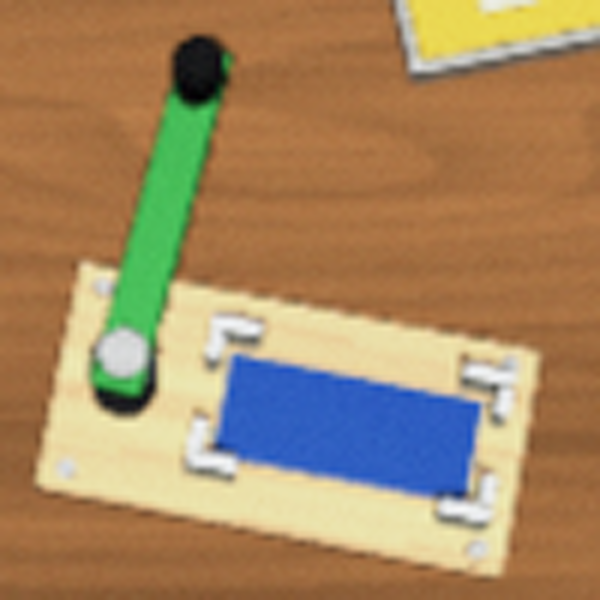

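```bash
cat >> h.py <<'E'
def up(img,roi,k=8):
    x0,y0,x1,y1=roi;return crop(img,x0,y0,x1,y1,k)
def urect(n,img,roi,f,z,k=8,poly=False):
    "f: mask function on HSV float image; subpixel via upsampling"
    u=up(img,roi,k);m=f(cv2.cvtColor(u,cv2.COLOR_BGR2HSV).astype(int)).astype(np.uint8)
    m=cv2.morphologyEx(m,cv2.MORPH_OPEN,np.ones((k,k),np.uint8))
    c=max(cv2.findContours(m,cv2.RETR_EXTERNAL,cv2.CHAIN_APPROX_NONE)[0],key=cv2.contourArea)[:,0,:]
    c=(c+.5)/k-.5+np.array(roi[:2])
    w=cast(n,c,z)[:,:2]*1000
    r=cv2.minAreaRect(w.astype(np.float32));q=cv2.boxPoints(r)
    e=max([q[1]-q[0],q[2]-q[1]],key=np.linalg.norm)
    return np.round([*r[0],max(r[1]),min(r[1]),np.degrees(np.arctan2(e[1],e[0]))%180],1)
white=lambda h:(h[...,1]<95)&(h[...,2]>120)
blue=lambda h:(abs(h[...,0]-112)<12)&(h[...,1]>130)
board=lambda h:((h[...,2]>190)&(h[...,1]<125))|blue(h)
green=lambda h:(abs(h[...,0]-65)<15)&(h[...,1]>100)&(h[...,2]>80)
brown=lambda h:(h[...,2]<110)&(h[...,1]>100)
E
python3 - <<'E'
import cv2
from h import *
t=cv2.imread("pics/top0.png");s=cv2.imread("pics/scene0.png")
print("panels",urect("top",t,(160,190,203,220),white,.010),urect("top",t,(203,195,262,236),white,.010))
print("plates",urect("top",t,(412,194,470,238),white,.009),urect("top",t,(408,258,484,302),white,.009))
print("bed",urect("top",t,(290,165,390,230),blue,.0125),"board",urect("top",t,(292,168,385,228),board,.012))
print("bar",urect("top",t,(300,140,335,200),green,.081))
print("scene panels",urect("scene",s,(412,282,456,308),white,.010),urect("scene",s,(370,238,415,280),white,.010))
print("scene plates",urect("scene",s,(236,158,265,190),white,.009),urect("scene",s,(260,135,315,168),white,.009))
print("bed s",urect("scene",s,(265,190,345,250),blue,.0125),"board",urect("scene",s,(265,190,342,250),board,.012))
E
```

```text
panels [490.7 453.1 103.6  45.9 111.8] [453.6 295.  133.5  57.6  67.2]
plates [ 452.9 -331.7  133.1   58.1   61.1] [ 259.5 -336.9  187.7   79.8   96.5]
bed [498.  -52.  126.9  51.   78.6] board [503.2 -22.2 241.2 120.8  78.4]
bar [590.5  41.6 128.   25.3 164.9]
scene panels [494.3 454.7 101.5  46.  111.9] [455.7 296.  133.6  57.8  67.3]
scene plates [ 452.3 -334.4  134.6   57.4   60.9] [ 253.9 -343.6  187.7   80.1   97.1]
bed s [494.6 -64.8 104.9  51.8  78.4] board [494.4 -65.3 105.1  52.5  78.7]
```

Candidates (top view):
- **Panels:** (181,204) measures 103×46 mm and (233,216) measures 133×58 mm. The second fits 54×130.
- **Plates:** (440,215) measures 133×58 mm and (446,280) measures 188×80 mm. The first, smaller one fits.

The enlarged crops confirm both. The bar, with its knob at (323,141), stands at about 1.51 rad and is clear of the bed. I'll move over the panel now.

```bash
python3 -m pendant '[[1,-26,-9,0,0],[1,-26,-9,0,0],[1,-26,-9,0,0],[1,-26,-9,0,0],[1,-26,-9,0,0],[1,-26,-9,0,0],[1,-26,-9,0,0],[1,-26,-9,0,0],[1,-26,-9,0,0],[1,-26,-9,0,0],[1,-26,-9,0,0],[1,-26,-9,0,0]]' 40
python3 -m pendant '[[1,0,0,0,0.12],[1,0,0,0,0.12],[1,0,0,0,0.12],[1,0,0,0,0.12],[1,0,0,0,0.12],[1,0,0,0,0.12],[1,0,0,0,0.12],[1,0,0,0,0.12],[1,0,0,0,0.12],[1,0,0,0,0.12],[1,0,0,0,0.12],[1,0,0,0,0.12]]'
python3 -m pendant '[[1,0,0,10,0.12],[1,0,0,20,0.03],[1,0,0,30,0],[1,0,0,30,0],[1,0,0,10,0],[1,0,0,0,0],[1,0,0,0,0]]'
cat >> h.py <<'E'
def go(x,y,yaw_y,z=None):
    "shift in tool axes (mm) and roll (rad) to TCP x,y (mm), tool-y yaw (deg)"
    s=state();R=s["ee_rot"];p=s["tcp_pos"]*1000
    d=np.array([x-p[0],y-p[1],(z-p[2]) if z is not None else 0])
    yy=np.degrees(np.arctan2(R[1,1],R[0,1]));r=(yaw_y-yy+180)%360-180
    print("t",round(s["time_s"],2),"tcp",p.round(1),"yaw_y",yy.round(2),"tilt z",R[:,2].round(4),"F",s["ft_force"].round(1),"w",round(s["gripper_width"]*1000,1))
    print("shift(tool)",(R.T@d).round(1),"roll",np.radians(-r).round(4))
E
python3 -c "
from h import *
go(454.5,295.5,-22.8,0)"
```

```text
time_s: 1.1
tcp_pos: [0.4542, 0.2942, 0.2311]
ee_rot: [[-0.929, 0.37, -0.0], [0.37, 0.929, -0.0], [0.0, -0.0, -1.0]]
ft_force: [0.6, 0.4, -0.0]
gripper_width: 0.0853
time_s: 2.1
tcp_pos: [0.4532, 0.2952, 0.2309]
ee_rot: [[0.251, 0.968, -0.001], [0.968, -0.251, -0.0], [-0.0, -0.001, -1.0]]
ft_force: [0.2, -0.1, 1.2]
gripper_width: 0.085
time_s: 2.68
tcp_pos: [0.4536, 0.2954, 0.1321]
ee_rot: [[0.388, 0.922, 0.0], [0.922, -0.388, 0.0], [0.0, 0.0, -1.0]]
ft_force: [0.3, 0.9, -0.4]
gripper_width: 0.0855
t 2.68 tcp [453.6 295.4 132.1] yaw_y -22.8 tilt z [ 1.e-04  0.e+00 -1.e+00] F [ 0.3  0.9 -0.4] w 85.5
shift(tool) [  0.4   0.8 132.1] roll 0.0
```

```bash
python3 -m pendant '[[1,0,1,30,0],[1,0,0,35,0],[1,0,0,30,0],[1,0,0,18,0],[1,0,0,10,0],[1,0,0,7,0],[1,0,0,0,0],[1,0,0,0,0]]' 40
python3 -m pendant '[[0.5,0,0,0,0],[0.3,0,0,0,0],[0.3,0,0,0,0],[0.3,0,0,0,0],[0.3,0,0,0,0],[0.3,0,0,0,0]]' 40
python3 - <<'E'
from h import *
go(497.5,-51.8,-11.6,25)
for n in("scene","top"): cv2.imwrite(f"pics/{n}1.png",camera(n)[:,:,::-1])
a=cv2.imread("pics/scene1.png");b=cv2.imread("pics/top1.png")
cv2.imwrite("pics/d.png",np.hstack([crop(a,340,180,470,310,3),crop(b,170,140,300,270,3)]))
E
```

```text
time_s: 3.35
tcp_pos: [0.4551, 0.2954, 0.0027]
ee_rot: [[0.388, 0.922, 0.002], [0.922, -0.388, 0.001], [0.002, 0.001, -1.0]]
ft_force: [0.1, 0.5, 0.1]
gripper_width: 0.0855
time_s: 3.85
tcp_pos: [0.4547, 0.2952, 0.0025]
ee_rot: [[0.388, 0.922, 0.001], [0.922, -0.388, 0.001], [0.001, 0.001, -1.0]]
ft_force: [-3.5, -1.1, 8.0]
gripper_width: 0.0529
t 3.85 tcp [454.7 295.2   2.5] yaw_y -22.8 tilt z [ 1.2e-03  7.0e-04 -1.0e+00] F [-3.5 -1.1  8. ] w 52.9
shift(tool) [-303.2  174.   -22.7] roll -0.1955
```

View pics/d.png

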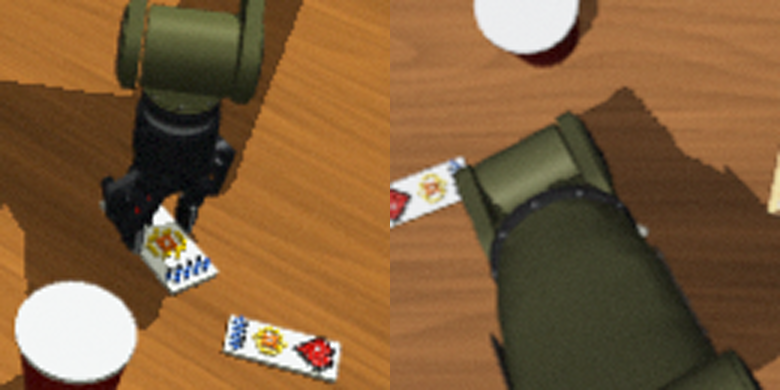

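The scene crop shows the panel at (165,245), held between both fingers by its long edges. I'll lift it and check the grip.

```bash
python3 -m pendant '[[0.3,0,0,-5,0],[0.3,0,0,-15,0],[0.3,0,0,-30,0],[0.3,0,0,-30,0],[0.3,0,0,-30,0],[0.3,0,0,-30,0],[0.3,0,0,-10,0],[0.3,0,0,0,0]]'
python3 -m pendant '[[0.3,-25,15,0,-0.02],[0.3,-27,16,0,-0.02],[0.3,-28,16,0,-0.02],[0.3,-28,16,0,-0.02],[0.3,-28,16,0,-0.02],[0.3,-28,16,0,-0.02],[0.3,-28,16,0,-0.02],[0.3,-28,16,0,-0.02],[0.3,-28,15,0,-0.02],[0.3,-20,10,0,-0.0155],[0.3,0,0,0,0],[0.3,0,0,0,0]]'
python3 - <<'E'
from h import *
go(497.5,-51.8,-11.6,60)
for n in("scene","top"): cv2.imwrite(f"pics/{n}2.png",camera(n)[:,:,::-1])
a=cv2.imread("pics/scene2.png");b=cv2.imread("pics/top2.png")
cv2.imwrite("pics/e.png",np.hstack([crop(a,230,130,360,260,3),crop(b,270,120,400,250,3)]))
E
```

```text
time_s: 4.62
tcp_pos: [0.4551, 0.2954, 0.1541]
ee_rot: [[0.388, 0.922, 0.004], [0.922, -0.388, 0.002], [0.004, 0.003, -1.0]]
ft_force: [-0.3, -0.5, -1.9]
gripper_width: 0.0529
time_s: 5.62
tcp_pos: [0.5166, -0.0073, 0.1495]
ee_rot: [[0.203, 0.979, -0.003], [0.979, -0.203, 0.0], [-0.0, -0.003, -1.0]]
ft_force: [0.1, 1.1, -1.2]
gripper_width: 0.0527
t 5.62 tcp [516.6  -7.3 149.5] yaw_y -11.73 tilt z [-2.7e-03  3.0e-04 -1.0e+00] F [ 0.1  1.1 -1.2] w 52.7
shift(tool) [-47.5  -9.4  89.6] roll -0.0022
```

View pics/e.png

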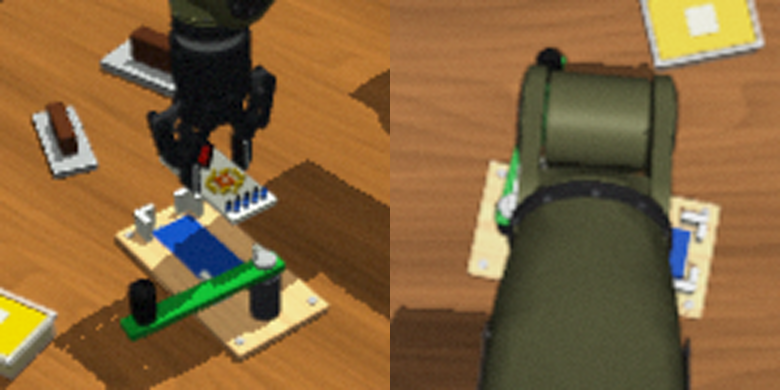

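```bash
python3 -m pendant '[[0.3,-12,-2,0,-0.002],[0.3,-15,-3,0,0],[0.3,-12,-2,10,0],[0.3,-8,-2,20,0],[0.3,0,0,30,0],[0.3,0,0,20,0],[0.3,0,0,10,0],[0.3,0,0,0,0],[0.3,0,0,0,0]]'
python3 - <<'E'
from h import *
go(497.5,-51.8,-11.6,15)
for n in("scene","top"): cv2.imwrite(f"pics/{n}3.png",camera(n)[:,:,::-1])
a=cv2.imread("pics/scene3.png")
cv2.imwrite("pics/f.png",crop(a,250,170,350,250,7))
E
```

```text
time_s: 6.47
tcp_pos: [0.4991, -0.0507, 0.0614]
ee_rot: [[0.199, 0.98, -0.0], [0.98, -0.199, 0.0], [-0.0, -0.0, -1.0]]
ft_force: [-0.8, 0.3, 0.1]
gripper_width: 0.0527
t 6.47 tcp [499.1 -50.7  61.4] yaw_y -11.47 tilt z [-3.e-04  0.e+00 -1.e+00] F [-0.8  0.3  0.1] w 52.7
shift(tool) [-1.4 -1.3 46.4] roll 0.0023
```

View pics/f.png

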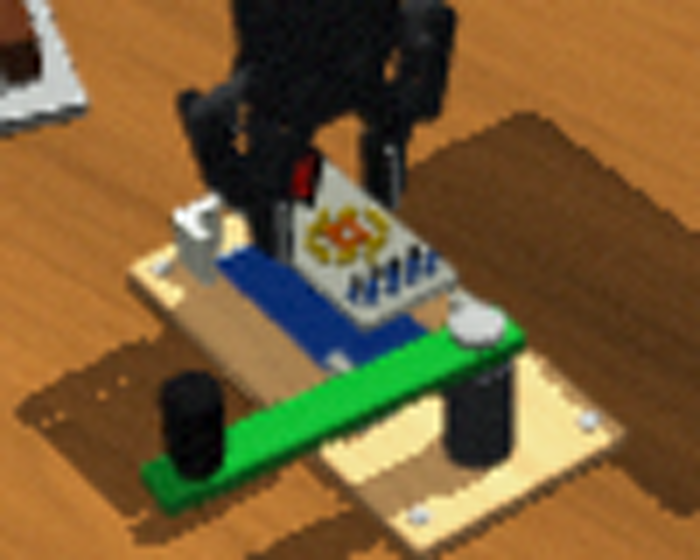

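Run:
```python
from h import *
k=7
for q in([362,318],[455,274]): print(((np.array(q)+.5)/k-.5+[250,170]),cast("scene",(np.array(q)+.5)/k-.5+[250,170],.0729)[0]*1000)
a=np.radians(78.53);u=np.array([np.cos(a),np.sin(a)]);v=np.array([u[1],-u[0]])
for s in(1,-1):print(np.array([499.1,-50.7])+65*u+s*27*v)
```

```text
[301.28571429 215.        ] [539.25415205   7.90752055  72.9       ]
[314.57142857 208.71428571] [490.32873542  19.81371836  72.9       ]
[538.48634518   7.63280221]
[485.56478139  18.37096247]
```

```bash
python3 -m pendant '[[0.3,-1.4,-1.3,5,0.002],[0.3,0,0,10,0],[0.3,0,0,10,0],[0.3,0,0,10,0],[0.3,0,0,6,0],[0.3,0,0,3,0],[0.3,0,0,0,0],[0.3,0,0,0,0]]'
python3 - <<'E'
from h import *
go(497.5,-51.8,-11.6,14.5)
E
```

```text
time_s: 7.23
tcp_pos: [0.4975, -0.0519, 0.0172]
ee_rot: [[0.201, 0.98, -0.0], [0.98, -0.201, 0.0], [-0.0, -0.0, -1.0]]
ft_force: [-1.3, 0.6, -1.1]
gripper_width: 0.0525
t 7.23 tcp [497.5 -51.9  17.2] yaw_y -11.6 tilt z [-2.e-04  0.e+00 -1.e+00] F [-1.3  0.6 -1.1] w 52.5
shift(tool) [ 0.1 -0.1  2.7] roll -0.0
```

```bash
python3 -m pendant '[[0.3,0,0,1,0],[0.3,0,0,0.7,0],[0.3,0,0,0.5,0],[0.3,0,0,0.5,0],[0.3,0,0,0,0]]'
```

```text
time_s: 7.65
tcp_pos: [0.4975, -0.0519, 0.0146]
ee_rot: [[0.201, 0.98, 0.0], [0.98, -0.201, -0.0], [-0.0, 0.0, -1.0]]
ft_force: [-0.2, -0.4, -0.8]
gripper_width: 0.0524
```

```bash
python3 -m pendant '[[0.3,0,0,0.5,0],[0.3,0,0,0.5,0],[0.3,0,0,0,0]]';python3 -m pendant '[[0.3,0,0,0.5,0],[0.3,0,0,0.5,0],[0.3,0,0,0,0]]'
```

```text
time_s: 7.9
tcp_pos: [0.4976, -0.0519, 0.0144]
ee_rot: [[0.201, 0.98, 0.0], [0.98, -0.201, -0.0], [-0.0, 0.0, -1.0]]
ft_force: [-6.7, 0.4, 13.2]
gripper_width: 0.0525
time_s: 8.15
tcp_pos: [0.4976, -0.0519, 0.0144]
ee_rot: [[0.201, 0.98, 0.0], [0.98, -0.201, -0.0], [-0.0, 0.0, -1.0]]
ft_force: [-13.6, 1.9, 29.1]
gripper_width: 0.0521
```

```bash
python3 -m pendant '[[0.3,0,0,-0.8,0],[0.3,0,0,-0.6,0],[0.8,0,0,0,0],[0.8,0,0,0,0],[0.8,0,0,0,0],[0.8,0,0,0,0],[0.8,0,0,-5,0],[0.8,0,0,-20,0],[0.8,0,0,-40,0],[0.8,0,0,-40,0],[0.8,0,0,-20,0],[0.8,0,0,0,0]]'
python3 - <<'E'
from h import *
go(452.5,-332.5,-29,140)
E
```

```text
time_s: 9.15
tcp_pos: [0.4994, -0.0522, 0.1441]
ee_rot: [[0.201, 0.98, 0.008], [0.98, -0.201, -0.001], [0.0, 0.008, -1.0]]
ft_force: [0.1, 0.6, -0.1]
gripper_width: 0.0681
t 9.15 tcp [499.4 -52.2 144.1] yaw_y -11.6 tilt z [ 0.0078 -0.0014 -1.    ] F [ 0.1  0.6 -0.1] w 68.1
shift(tool) [-284.    10.4    4.1] roll 0.3037
```

```bash
python3 -m pendant '[[0.8,-22,0,0,0],[0.8,-28,1,0,0.03],[0.8,-28,1,0,0.03],[0.8,-28,1,0,0.03],[0.8,-28,1,0,0.03],[0.8,-28,1,0,0.03],[0.8,-28,1,0,0.03],[0.8,-28,1,0,0.03],[0.8,-28,1,0,0.03],[0.8,-20,1,0,0.03],[0.8,-10,1,0,0.03],[0.8,0,0,0,0.0337]]'
python3 - <<'E'
from h import *
go(452.7,-332.3,-29,60)
for n in("scene","top"): cv2.imwrite(f"pics/{n}4.png",camera(n)[:,:,::-1])
b=cv2.imread("pics/top4.png");a=cv2.imread("pics/scene4.png")
cv2.imwrite("pics/g.png",np.hstack([crop(b,290,130,390,230,4),crop(a,250,160,350,260,4)]))
t=b
print("panel top",urect("top",t,(322,186,377,218),white,.024))
E
```

```text
time_s: 10.15
tcp_pos: [0.4209, -0.318, 0.1386]
ee_rot: [[0.514, 0.858, -0.001], [0.858, -0.514, 0.0], [-0.0, -0.001, -1.0]]
ft_force: [0.1, 0.1, -0.1]
gripper_width: 0.0685
t 10.15 tcp [ 420.9 -318.   138.6] yaw_y -30.95 tilt z [-6.e-04  3.e-04 -1.e+00] F [ 0.1  0.1 -0.1] w 68.5
shift(tool) [ 4.2 34.7 78.5] roll -0.034
panel top [494.5 -55.6 165.9  97.8  89.6]
```

View pics/g.png

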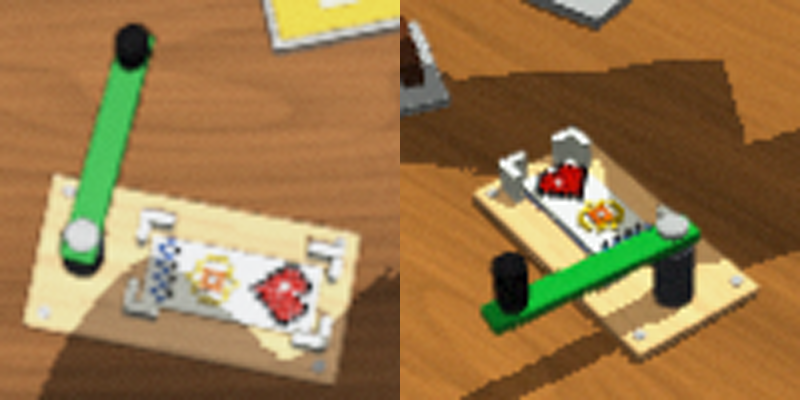

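The panel lies flat inside all four guides, beads up: (225,280) in the top crop and (600,210) in the scene crop. Next is the plate's handle.

```bash
python3 -m pendant '[[0.8,2,15,0,-0.034],[0.8,2,15,0,0],[0.8,0,5,20,0],[0.8,0,0,20,0],[0.8,0,0,20,0],[0.8,0,0,0,0]]'
python3 - <<'E'
from h import *
go(452.7,-332.3,-29,16)
cv2.imwrite("pics/scene5.png",camera("scene")[:,:,::-1])
cv2.imwrite("pics/i.png",crop(cv2.imread("pics/scene5.png"),210,110,310,210,5))
E
```

```text
time_s: 10.75
tcp_pos: [0.4531, -0.3285, 0.0752]
ee_rot: [[0.48, 0.877, -0.005], [0.877, -0.48, 0.004], [0.001, -0.006, -1.0]]
ft_force: [-0.1, 0.1, -1.5]
gripper_width: 0.0685
t 10.75 tcp [ 453.1 -328.5   75.2] yaw_y -28.66 tilt z [-0.0047  0.004  -1.    ] F [-0.1  0.1 -1.5] w 68.5
shift(tool) [-3.6  1.9 59.2] roll 0.0059
```

View pics/i.png

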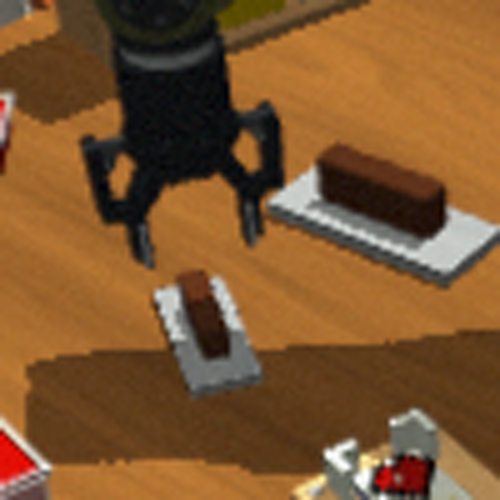

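The open fingers straddle the small plate's handle at (205,315). The large plate at (390,215) is clear.

```bash
python3 -m pendant '[[0.8,-2,1,10,0.006],[0.8,-1.5,0.9,18,0],[0.8,0,0,16,0],[0.8,0,0,10,0],[0.8,0,0,4,0],[0.8,0,0,0,0],[0.8,0,0,0,0]]'
python3 - <<'E'
from h import *
go(452.7,-332.3,-29,16)
E
```

```text
time_s: 11.38
tcp_pos: [0.4545, -0.3347, 0.0218]
ee_rot: [[0.487, 0.874, 0.001], [0.874, -0.487, -0.001], [-0.0, 0.001, -1.0]]
ft_force: [0.8, -0.2, 0.8]
gripper_width: 0.068
t 11.38 tcp [ 454.5 -334.7   21.8] yaw_y -29.11 tilt z [ 8.e-04 -7.e-04 -1.e+00] F [ 0.8 -0.2  0.8] w 68.0
shift(tool) [ 1.3 -2.8  5.8] roll -0.0019
```

```bash
python3 -m pendant '[[0.8,1.3,-2.8,3,-0.002],[0.8,0,0,3,0],[0.8,0,0,0,0],[0.8,0,0,0,0]]'
python3 -m pendant '[[0.4,0,0,0,0],[0.2,0,0,0,0],[0,0,0,0,0],[0,0,0,0,0],[0,0,0,0,0],[0,0,0,0,0],[0,0,0,0,0],[0,0,0,0,0]]' 60
python3 - <<'E'
from h import *
go(452.7,-332.3,-29,16)
E
```

```text
time_s: 11.72
tcp_pos: [0.4523, -0.332, 0.0151]
ee_rot: [[0.485, 0.875, 0.0], [0.875, -0.485, -0.0], [-0.0, 0.0, -1.0]]
ft_force: [-0.3, 0.1, 0.4]
gripper_width: 0.0684
time_s: 12.38
tcp_pos: [0.4527, -0.3323, 0.0155]
ee_rot: [[0.485, 0.875, 0.001], [0.875, -0.485, -0.001], [-0.0, 0.001, -1.0]]
ft_force: [2.2, -1.2, 5.5]
gripper_width: 0.021
t 12.38 tcp [ 452.7 -332.3   15.5] yaw_y -29.01 tilt z [ 1.1e-03 -8.0e-04 -1.0e+00] F [ 2.2 -1.2  5.5] w 21.0
shift(tool) [ 0.   0.  -0.5] roll -0.0001
```

Gripped at 21 mm. I'll lift to about 0.14.

```bash
python3 -m pendant '[[0,0,0,-4,0],[0,0,0,-10,0],[0,0,0,-25,0],[0,0,0,-30,0],[0,0,0,-30,0],[0,0,0,-20,0],[0,0,0,-6,0],[0,0,0,0,0],[0,0,0,0,0]]'
python3 - <<'E'
from h import *
go(497.5,-51.8,-11.6,140)
cv2.imwrite("pics/scene6.png",camera("scene")[:,:,::-1])
cv2.imwrite("pics/j.png",crop(cv2.imread("pics/scene6.png"),210,90,310,190,5))
E
```

```text
time_s: 13.13
tcp_pos: [0.4517, -0.3315, 0.1387]
ee_rot: [[0.485, 0.875, -0.002], [0.875, -0.485, 0.001], [0.0, -0.002, -1.0]]
ft_force: [0.2, 0.8, -7.1]
gripper_width: 0.0211
t 13.13 tcp [ 451.7 -331.5  138.7] yaw_y -29.0 tilt z [-0.0016  0.0013 -1.    ] F [ 0.2  0.8 -7.1] w 21.1
shift(tool) [266.8 -95.6  -1. ] roll -0.3038
```

View pics/j.png

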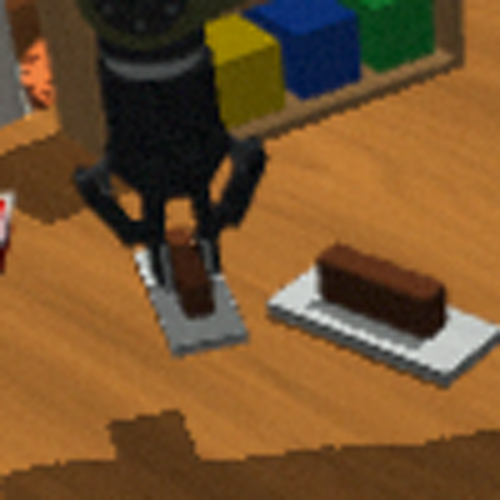

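Run:
```python
from h import *
k=5
a=np.radians(61.0);u=np.array([np.cos(a),np.sin(a)]);v=np.array([u[1],-u[0]])
for q in([174,346],[245,331],[136,251]):
    w=cast("scene",(np.array(q)+.5)/k-.5+[210,90],.133)[0,:2]*1000-[451.7,-331.5]; print("along,across",(w@u).round(1),(w@v).round(1))
```

```text
along,across 62.3 24.2
along,across 61.7 -25.8
along,across -68.5 24.4
```

```bash
python3 -m pendant '[[0,12,-4,0,-0.02],[0,22,-8,0,-0.025],[0,25,-8,0,-0.03],[0,26,-8,0,-0.03],[0,26,-8,0,-0.03],[0,26,-6,0,-0.03],[0,26,-5,0,-0.03],[0,26,-4,0,-0.03],[0,26,-3,0,-0.03],[0,22,-2,0,-0.03],[0,14,-1,0,-0.019],[0,0,0,0,0]]'
python3 -m pendant '[[0,0,0,0,0],[0,0,0,0,0]]'
python3 - <<'E'
from h import *
go(497.5,-51.8,-11.6,90)
E
```

```text
time_s: 14.18
tcp_pos: [0.4896, -0.0734, 0.1387]
ee_rot: [[0.197, 0.98, -0.002], [0.98, -0.197, 0.001], [0.001, -0.002, -1.0]]
ft_force: [0.9, 0.7, -5.5]
gripper_width: 0.0208
time_s: 14.35
tcp_pos: [0.4897, -0.0763, 0.1392]
ee_rot: [[0.201, 0.98, -0.001], [0.98, -0.201, 0.0], [-0.0, -0.001, -1.0]]
ft_force: [-1.1, -0.9, -6.5]
gripper_width: 0.021
t 14.35 tcp [489.7 -76.3 139.2] yaw_y -11.58 tilt z [-1.3e-03  2.0e-04 -1.0e+00] F [-1.1 -0.9 -6.5] w 21.0
shift(tool) [25.6  2.8 49.2] roll 0.0004
```

```bash
python3 -m pendant '[[0,8,1,0,0],[0,10,1,5,0],[0,7.6,0.8,15,0],[0,0,0,20,0],[0,0,0,17,0],[0,0,0,10,0],[0,0,0,4,0],[0,0,0,0,0],[0,0,0,0,0],[0,0,0,0,0]]'
python3 - <<'E'
from h import *
go(497.5,-51.8,-11.6,68)
cv2.imwrite("pics/scene7.png",camera("scene")[:,:,::-1])
cv2.imwrite("pics/k.png",crop(cv2.imread("pics/scene7.png"),255,170,355,250,7))
E
```

```text
time_s: 15.18
tcp_pos: [0.4985, -0.0519, 0.0699]
ee_rot: [[0.201, 0.98, 0.002], [0.98, -0.201, -0.0], [0.0, 0.002, -1.0]]
ft_force: [0.5, 0.5, -6.1]
gripper_width: 0.0208
t 15.18 tcp [498.5 -51.9  69.9] yaw_y -11.6 tilt z [ 1.5e-03 -3.0e-04 -1.0e+00] F [ 0.5  0.5 -6.1] w 20.8
shift(tool) [-0.1 -1.   1.9] roll 0.0001
```

View pics/k.png

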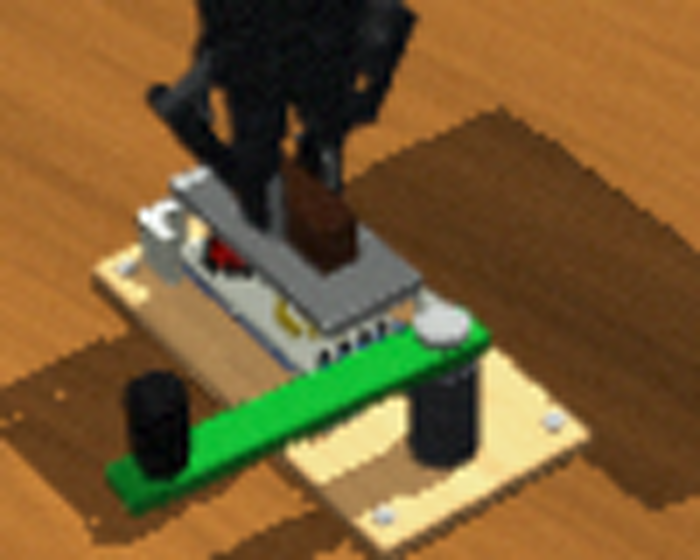

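Run:
```python
from h import *
k=7
f=lambda q,z:cast("scene",(np.array(q)+.5)/k-.5+[255,170],z)[0,:2]*1000
L,R,B=f([94,272],.012),f([590,431],.012),f([384,549],.012)
print("edges",np.linalg.norm(B-L),np.linalg.norm(R-B))
# diag L(60,-90) R(-60,150): midpoint is (0,30)
u=(B-L)/np.linalg.norm(B-L);v=np.array([u[1],-u[0]]);bed=(L+R)/2-30*u
print("bed scene",bed,np.degrees(np.arctan2(u[1],u[0])))
for q in([326,325],[421,276],[170,183]):
    w=f(q,.0644)-bed;print("press y,x",(w@u).round(1),(w@v).round(1))
```

```text
edges 233.70091187237185 117.42754024923225
bed scene [499.73978247 -51.51792829] 79.05516211559298
press y,x 61.6 25.3
press y,x 61.9 -28.1
press y,x -65.1 24.3
```

```bash
python3 -m pendant '[[0,1.2,-0.2,3,0],[0,0,0,6,0],[0,0,0,6,0],[0,0,0,5,0],[0,0,0,3,0],[0,0,0,1,0],[0,0,0,0,0],[0,0,0,0,0],[0,0,0,0,0]]'
python3 - <<'E'
from h import *
go(498.2,-50.7,-11.6,41.5)
E
```

```text
time_s: 15.98
tcp_pos: [0.4982, -0.0506, 0.0452]
ee_rot: [[0.201, 0.98, 0.0], [0.98, -0.201, -0.0], [0.0, 0.0, -1.0]]
ft_force: [0.0, 0.7, -6.6]
gripper_width: 0.021
t 15.98 tcp [498.2 -50.6  45.2] yaw_y -11.59 tilt z [ 4.e-04 -1.e-04 -1.e+00] F [ 0.   0.7 -6.6] w 21.0
shift(tool) [-0.1  0.   3.7] roll 0.0003
```

Plate bottom is at about 30 mm, inside the guides with no side force. I'll lower it slowly.

```bash
python3 -m pendant '[[0,0,0,1,0],[0,0,0,1,0],[0,0,0,0.5,0],[0,0,0,0.5,0],[0,0,0,0,0]]'; python3 -m pendant '[[0,0,0,0.5,0],[0,0,0,0.5,0],[0,0,0,0,0]]'
```

```text
time_s: 16.4
tcp_pos: [0.4979, -0.0506, 0.0419]
ee_rot: [[0.201, 0.98, -0.0], [0.98, -0.201, 0.0], [-0.0, -0.0, -1.0]]
ft_force: [-0.8, -0.1, -6.7]
gripper_width: 0.0212
time_s: 16.65
tcp_pos: [0.4981, -0.0506, 0.0415]
ee_rot: [[0.201, 0.98, 0.0], [0.98, -0.201, -0.0], [-0.0, 0.0, -1.0]]
ft_force: [-4.7, 0.6, 2.8]
gripper_width: 0.0208
```

```bash
python3 -m pendant '[[0.5,0,0,0,0],[0.5,0,0,0,0],[0.5,0,0,0,0],[0.5,0,0,0,0],[0.5,0,0,-4,0],[0.5,0,0,-20,0],[0.5,0,0,-35,0],[0.5,0,0,-35,0],[0.5,0,0,-25,0],[0.5,0,0,0,0],[0.5,0,0,0,0]]'
python3 - <<'E'
from h import *
s=cv2.imread("pics/top4.png")
# knob target: pivot, knob from top camera
t=cv2.imread("pics/top0.png")
hs=cv2.cvtColor(up(t,(312,130,334,152)),cv2.COLOR_BGR2HSV)
m=(hs[...,2]<45).astype(np.uint8);c=max(cv2.findContours(m,0,1)[0],key=cv2.contourArea)
(x,y),r=cv2.minEnclosingCircle(c);print("knob px",(x+.5)/8-.5+312,(y+.5)/8-.5+130,r/8)
print(cast("top",[(x+.5)/8-.5+312,(y+.5)/8-.5+130],.110)*1000)
a=np.radians(78.4);u=np.array([np.cos(a),np.sin(a)]);pv=np.array([497.7,-51.6])+115*u;print("pivot",pv)
b=np.radians(-15.1);print("knob exp",pv+140*np.array([np.cos(b),np.sin(b)]),"home",pv-140*u)
go(498.2,-50.7,-11.6,150)
E
```

```text
time_s: 17.57
tcp_pos: [0.4985, -0.0507, 0.1612]
ee_rot: [[0.201, 0.98, 0.003], [0.98, -0.201, -0.001], [0.0, 0.003, -1.0]]
ft_force: [-0.1, 0.4, -0.6]
gripper_width: 0.0429
knob px 322.25156593322754 141.21967697143555 5.424733638763428
[[655.23152071  25.77804567 110.        ]]
pivot [520.82396093  61.0511537 ]
knob exp [655.99012925  24.58052249] home [492.67305197 -76.08938124]
t 17.57 tcp [498.5 -50.7 161.2] yaw_y -11.58 tilt z [ 2.8e-03 -5.0e-04 -1.0e+00] F [-0.1  0.4 -0.6] w 42.9
shift(tool) [-0.1 -0.3 11.2] roll 0.0003
```

```bash
python3 -m pendant '[[0.5,7,10,0,0],[0.5,13,17,0,0],[0.5,14,18,0,0],[0.5,14,18,0,0],[0.5,14,18,0,0],[0.5,14,18,0,0],[0.5,14,18,0,0],[0.5,10,15,0,0],[0.5,6,7,0,0],[0.55,0,0,0,0]]'
python3 -m pendant '[[0.55,0,0,0,-0.12],[0.55,0,0,0,-0.12],[0.55,0,0,0,-0.12],[0.55,0,0,0,-0.12],[0.55,0,0,0,-0.12],[0.55,0,0,0,-0.12],[0.55,0,0,0,-0.12],[0.55,0,0,0,-0.12],[0.55,0,0,0,-0.12],[0.55,0,0,0,-0.12],[0.55,0,0,0,-0.12],[0.55,0,0,0,-0.12]]'
python3 -m pendant '[[0.55,0,0,0,-0.07],[0.55,0,0,0,0],[0.55,0,0,0,0],[0.55,0,0,0,0]]'
python3 - <<'E'
from h import *
go(655.5,25,74.9,88)
for n in("scene","top"): cv2.imwrite(f"pics/{n}8.png",camera(n)[:,:,::-1])
a=cv2.imread("pics/scene8.png");b=cv2.imread("pics/top8.png")
cv2.imwrite("pics/l.png",np.hstack([crop(a,240,150,340,250,4),crop(b,300,150,400,250,4)]))
E
```

```text
time_s: 18.4
tcp_pos: [0.6559, 0.0262, 0.1576]
ee_rot: [[0.2, 0.98, -0.003], [0.98, -0.2, 0.0], [-0.0, -0.003, -1.0]]
ft_force: [-0.6, -0.5, -0.4]
gripper_width: 0.0469
time_s: 19.4
tcp_pos: [0.6546, 0.0249, 0.1588]
ee_rot: [[-0.947, 0.322, -0.002], [0.322, 0.947, 0.0], [0.002, -0.001, -1.0]]
ft_force: [0.1, -0.3, 0.1]
gripper_width: 0.047
time_s: 19.73
tcp_pos: [0.6551, 0.0251, 0.1595]
ee_rot: [[-0.965, 0.263, -0.001], [0.263, 0.965, -0.0], [0.001, -0.0, -1.0]]
ft_force: [-0.1, -0.3, -0.1]
gripper_width: 0.0469
t 19.73 tcp [655.1  25.1 159.5] yaw_y 74.77 tilt z [-8.e-04 -0.e+00 -1.e+00] F [-0.1 -0.3 -0.1] w 46.9
shift(tool) [-0.5 -0.  71.5] roll -0.0023
```

View pics/l.png

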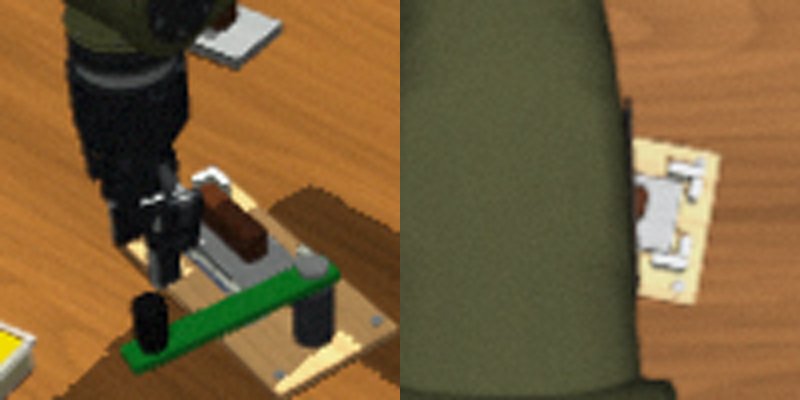

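The plate sits flat within the guides: (240,240) in the scene crop and (657,213) in the top crop. The fingers are above the knob, which is at (150,320) in the scene crop. I'll lower them around it.

```bash
python3 -m pendant '[[0.55,0,0,10,0],[0.55,0,0,15,0],[0.55,0,0,12,0],[0.55,0,0,5,0],[0.55,0,0,0,0],[0.55,0,0,0,0]]'
python3 - <<'E'
from h import *
go(655.5,25,74.9,89)
for n in("scene",): cv2.imwrite(f"pics/{n}9.png",camera(n)[:,:,::-1])
a=cv2.imread("pics/scene9.png")
cv2.imwrite("pics/m.png",crop(a,240,150,340,250,5))
E
```

```text
time_s: 20.33
tcp_pos: [0.6555, 0.0253, 0.1179]
ee_rot: [[-0.966, 0.26, -0.0], [0.26, 0.966, -0.0], [0.0, -0.0, -1.0]]
ft_force: [-0.5, -0.0, 0.2]
gripper_width: 0.0469
t 20.33 tcp [655.5  25.3 117.9] yaw_y 74.92 tilt z [-3.e-04 -0.e+00 -1.e+00] F [-0.5 -0.   0.2] w 46.9
shift(tool) [-0.1 -0.3 28.9] roll 0.0004
```

View pics/m.png

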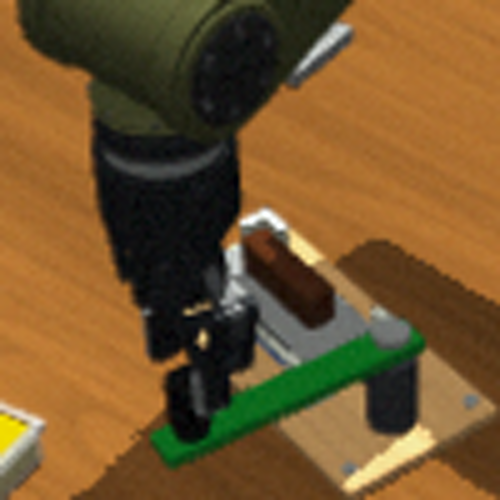

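```bash
python3 -m pendant '[[0.55,0,0,10,0],[0.55,0,0,12,0],[0.55,0,0,6,0],[0.45,0,0,0,0],[0.42,0,0,0,0],[0.42,0,0,0,0],[0.42,0,0,0,0]]' 20
python3 -m pendant '[[0.42,0.1,-4,0,0.03],[0.42,0.2,-8.4,0,0.06],[0.42,0.25,-8.4,0,0.06],[0.42,0.25,-8.4,0,0.06],[0.42,0.25,-8.4,0,0.06],[0.42,0,0,0,0],[0.42,0,0,0,0]]'
python3 - <<'E'
from h import *
s=state();p=s["tcp_pos"][:2]*1000-[520.8,61.0];print("radius",np.hypot(*p),"ang",np.degrees(np.arctan2(p[1],p[0]))+101.6)
go(655.5,25,74.9,89)
for n in("scene",): cv2.imwrite(f"pics/{n}10.png",camera(n)[:,:,::-1])
a=cv2.imread("pics/scene10.png")
cv2.imwrite("pics/n.png",crop(a,240,150,340,250,5))
E
```

```text
time_s: 20.97
tcp_pos: [0.6557, 0.0253, 0.0905]
ee_rot: [[-0.966, 0.26, 0.001], [0.26, 0.966, -0.0], [-0.001, 0.0, -1.0]]
ft_force: [-0.0, 0.2, -0.3]
gripper_width: 0.0364
time_s: 21.55
tcp_pos: [0.641, -0.0096, 0.0904]
ee_rot: [[-0.861, 0.508, 0.0], [0.508, 0.861, -0.0], [-0.0, 0.0, -1.0]]
ft_force: [-0.2, 0.6, -0.2]
gripper_width: 0.0359
radius 139.39539788596306 ang 71.18362534939294
t 21.55 tcp [641.   -9.6  90.4] yaw_y 59.47 tilt z [ 5.e-04 -1.e-04 -1.e+00] F [-0.2  0.6 -0.2] w 35.9
shift(tool) [ 5.1 37.1  1.4] roll -0.2692
```

View pics/n.png

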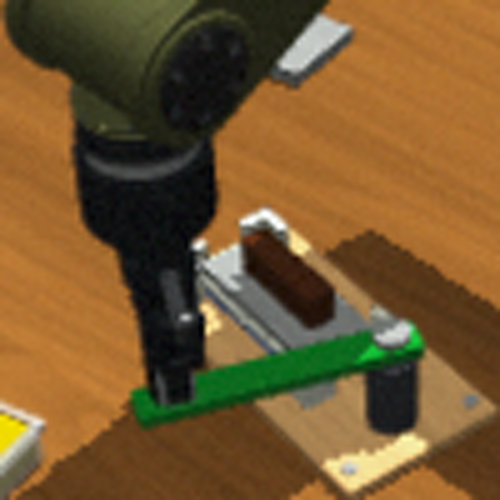

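The bar follows the cage, with its tip now at (165,400). I'll keep going.

```bash
python3 -m pendant '[[0.42,0.25,-8.4,0,0.06],[0.42,0.25,-8.4,0,0.06],[0.42,0.25,-8.4,0,0.06],[0.42,0.25,-8.4,0,0.06],[0.42,0.25,-8.4,0,0.06],[0.42,0.25,-8.4,0,0.06],[0.42,0.25,-8.4,0,0.06],[0.42,0.25,-8.4,0,0.06],[0.42,0.25,-8.4,0,0.06],[0.42,0.25,-8.4,0,0.06],[0.42,0,0,0,0]]'
python3 -m pendant '[[0.42,0.25,-8.4,0,0.06],[0.42,0.25,-8.4,0,0.06],[0.42,0.25,-8.4,0,0.06],[0.42,0.25,-8.4,0,0.06],[0.42,0.25,-8.4,0,0.06],[0.42,0.25,-8.4,0,0.06],[0.42,0.25,-8.4,0,0.06],[0.42,0.25,-8.4,0,0.06],[0.42,0,0,0,0],[0.42,0,0,0,0]]'
cat >> h.py <<'E'
def bar():
    s=state();p=s["tcp_pos"][:2]*1000-[520.8,61.0];print("radius",np.hypot(*p).round(1),"ang",(np.degrees(np.arctan2(p[1],p[0]))+101.6).round(2))
E
python3 - <<'E'
from h import *
bar();go(492.7,-76.1,-11.6,90)
E
```

```text
time_s: 22.52
tcp_pos: [0.5792, -0.0651, 0.0901]
ee_rot: [[-0.422, 0.906, -0.0], [0.906, 0.422, -0.0], [0.0, -0.0, -1.0]]
ft_force: [0.3, -0.4, 0.7]
gripper_width: 0.0358
time_s: 23.35
tcp_pos: [0.5149, -0.0778, 0.0903]
ee_rot: [[0.038, 0.999, 0.0], [0.999, -0.038, -0.0], [-0.0, 0.0, -1.0]]
ft_force: [-0.6, 0.6, -0.6]
gripper_width: 0.0357
radius 138.9 ang 9.17
t 23.35 tcp [514.9 -77.8  90.3] yaw_y -2.19 tilt z [ 4.e-04 -1.e-04 -1.e+00] F [-0.6  0.6 -0.6] w 35.7
shift(tool) [  0.8 -22.3   0.2] roll 0.1643
```

```bash
python3 -m pendant '[[0.42,0.2,-5,0,0.04],[0.42,0.2,-5,0,0.04],[0.42,0.2,-5,0,0.04],[0.42,0,-4,0,0.03],[0.42,0,0,0,0]]'
python3 -m pendant '[[0.42,0,-2,0,0.014],[0.42,0,-2,0,0],[0.42,0,0,0,0],[0.42,0,0,0,0]]'
python3 - <<'E'
from h import *
bar();go(492.7,-76.1,-11.6,90)
E
```

```text
time_s: 23.77
tcp_pos: [0.4959, -0.0754, 0.0901]
ee_rot: [[0.189, 0.982, 0.0], [0.982, -0.189, -0.0], [0.0, 0.0, -1.0]]
ft_force: [0.3, 0.8, -0.3]
gripper_width: 0.036
time_s: 24.1
tcp_pos: [0.4917, -0.0748, 0.09]
ee_rot: [[0.204, 0.979, -0.0], [0.979, -0.204, 0.0], [0.0, -0.0, -1.0]]
ft_force: [0.7, 0.4, -0.0]
gripper_width: 0.0359
radius 138.9 ang -0.49
t 24.1 tcp [491.7 -74.8  90. ] yaw_y -11.75 tilt z [-1.e-04  0.e+00 -1.e+00] F [ 0.7  0.4 -0. ] w 35.9
shift(tool) [-1.1  1.2 -0. ] roll -0.0027
```

```bash
python3 -m pendant '[[0.42,0,-1,0,0],[0.42,0,-1,0,0],[0.42,0,0,0,0]]';python3 -m pendant '[[0.42,0,-1,0,0],[0.42,0,-1,0,0],[0.42,0,0,0,0]]'
```

```text
time_s: 24.35
tcp_pos: [0.4896, -0.0744, 0.09]
ee_rot: [[0.204, 0.979, -0.0], [0.979, -0.204, -0.0], [-0.0, -0.0, -1.0]]
ft_force: [0.1, -0.4, -0.7]
gripper_width: 0.0355
time_s: 24.6
tcp_pos: [0.4889, -0.0743, 0.0901]
ee_rot: [[0.205, 0.979, 0.004], [0.979, -0.205, -0.001], [-0.0, 0.004, -1.0]]
ft_force: [13.2, -2.2, -9.4]
gripper_width: 0.0358
```

```bash
python3 -m pendant '[[0.42,0,-0.6,0,0],[0.42,0,0,0,0]]'
```

```text
time_s: 24.77
tcp_pos: [0.4888, -0.0743, 0.0901]
ee_rot: [[0.205, 0.979, 0.005], [0.979, -0.205, -0.001], [-0.0, 0.005, -1.0]]
ft_force: [18.4, -3.6, -11.4]
gripper_width: 0.036
```

The stop is firm (18 N, no further travel). I'll back off, open and lift clear.

```bash
python3 -m pendant '[[0.42,0,2,0,0],[0.42,0,1.5,0,0],[0.5,0,0.5,0,0],[0.5,0,0,0,0],[0.5,0,0,-10,0],[0.5,0,0,-30,0],[0.5,0,0,-35,0],[0.5,0,0,-35,0],[0.5,0,0,-10,0]]'
python3 -m pendant '[[0.5,20,0,0,0],[0.5,30,0,0,0],[0.5,35,0,0,0],[0.5,35,0,0,0],[0.5,35,0,0,0],[0.5,35,0,0,0],[0.5,35,0,0,0],[0.5,20,0,0,0],[0.5,0,0,0,0],[0.5,0,0,0,0]]'
python3 - <<'E'
from h import *
for n in("scene","top"): cv2.imwrite(f"pics/{n}11.png",camera(n)[:,:,::-1])
a=cv2.imread("pics/scene11.png");b=cv2.imread("pics/top11.png")
cv2.imwrite("pics/o.png",np.hstack([crop(a,255,160,355,260,4),crop(b,290,150,390,250,4)]))
cv2.imwrite("pics/p.png",np.hstack([a,b])[:, :].copy() if 0 else cv2.resize(np.vstack([a,b]),None,fx=.7,fy=.7))
g=urect("top",b,(300,170,385,230),green,.081);print("bar",g)
E
```

```text
time_s: 25.52
tcp_pos: [0.4922, -0.0749, 0.2159]
ee_rot: [[0.205, 0.979, 0.007], [0.979, -0.205, -0.002], [-0.0, 0.007, -1.0]]
ft_force: [0.5, -0.3, 0.6]
gripper_width: 0.0426
time_s: 26.35
tcp_pos: [0.5409, 0.1659, 0.2101]
ee_rot: [[0.203, 0.979, -0.0], [0.979, -0.203, -0.0], [-0.0, -0.0, -1.0]]
ft_force: [-0.2, 0.3, 0.5]
gripper_width: 0.0427
bar [503.  -21.8 152.7  26.7  78.4]
```

View pics/o.png

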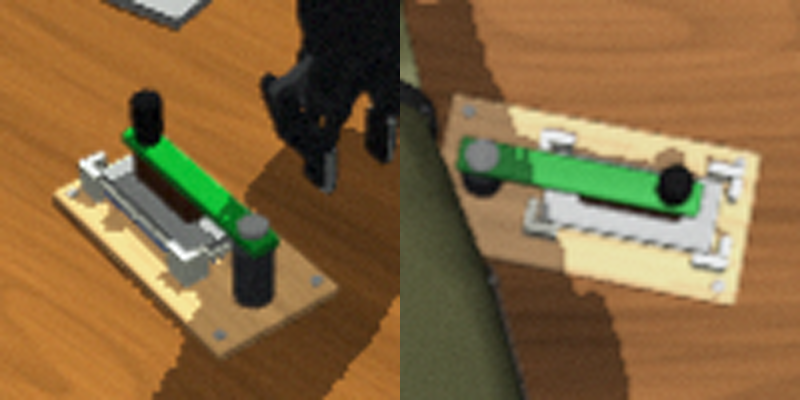

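View pics/p.png

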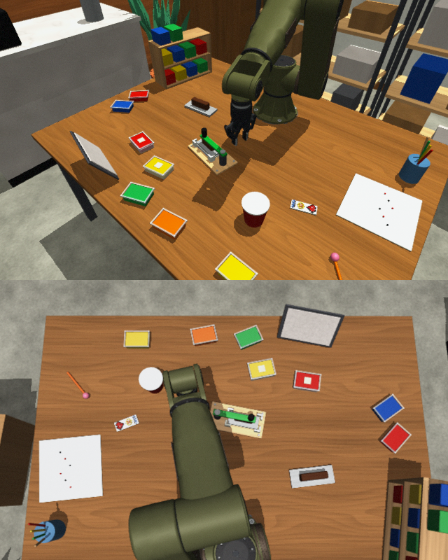

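The crops show the bar along the press axis: (195,190) in the scene crop and (580,175) in the top crop. The plate is level inside the guides, and the boxes and tub have not moved. The bar's yaw measures 78.4°, the same as the press axis. I'm handing in.

```bash
python3 -c "
from workcell import hand_in,state
print(state()['joint_vel'].round(2),state()['gripper_width']);print(hand_in())"
```

```text
[-0.64 -0.27  0.15  0.13 -0.23  0.05] 0.0423514218376833
the job is handed in; nothing more can be done
None
```

I laid the 54×130 mm bead picture on the bed, beads up between the guides. I set the smaller steel plate on top of it and swung the green bar over the handle to its stop. I handed in at about 26.5 s with the gripper open and clear of everything.

- **Set-downs:** The picture and the plate were both lowered until contact showed in the wrist force, then released. The picture was pressed down with about 29 N before I let go; the plate's contact was light.
- **Bar:** It stopped firmly at 18 N. Measured in the top picture it lies at 78.4°, the same as the press axis.
- **Plate and picture:** Both cameras show the plate level inside the guides. The picture showed flat inside the guides before the plate covered it.
- **Boxes and tub:** They look unmoved in the final pictures. I checked the tub's pixel position and judged the boxes by eye.
- **Checks that disagreed or failed:**
  - The two cameras differed by 2–3 mm on where things were; I used a compromise, which fits within the 4 mm clearance.
  - One automatic outline of the picture on the bed merged with the guides and was useless, so I checked that placement by eye.

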